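Shut the balance's draft shield and tare it

TASK

The sample vial is on the balance pan, but both side doors of the draft shield have been left open: with closed fingertips behind their blue tabs, gently push both doors fully shut, in either order, and only then press the green tare key down and let it come up again. Push only: do not pinch the tabs or pick anything up, do not press the red power key, and leave the vial, the white pot, the beaker and the vial rack as they stand.

Things in the scene. Friction and masses are not known exactly. Their poses are not given: they have to be found in the camera images.
- balance: Lab balance, fixed, may stand turned. Grey base 300 (x) x 210 (y) x 60 mm high; origin: centre of its underside; own -x end is the front with two keys and a display (4 mm proud), facing the robot; y left, z up. On it a clear draft shield spans x -30 to 140, y -88 to 88, roof top at z 190 mm (balance frame). The shield's side walls are sliding doors.
- left_door (a joint): Opening of the left (+y) door in m: 0 fully shut (end stop), 0.075 most open. It opens backwards (+x of the balance) and shuts forwards (-x, towards the keys), against about 1.5 N friction plus 6 N per m/s, and stays where left.
- right_door (a joint): Opening of the right (-y) sliding door in m, exactly like the left one.
- left_door_tab (a point): Centre of the top edge of the left door's blue upright tab; moves with the door. Tab: 10 mm thick along the balance's x (5 mm either side), 36 mm wide along y, from 5 to 35 mm above the shield roof (top edge 225 mm above the bench). Nothing stands behind (+x of) it at that height. Door shut: x -15, y 84 mm in the balance frame.
- right_door_tab (a point): The same point on the right door's blue tab: x -15, y -84 mm in the balance frame when shut.
- tare (a joint): Travel of the green tare key in m: 0 up, 0.006 fully down; down is +. Spring-loaded, about 4 N at the bottom; counts as pressed beyond 0.003. It springs back when released.
- tare_top (a point): Centre of the top face of the round green tare key, 30 mm across, on the base top at the front right: x -115, y -70 mm in the balance frame, 85 mm in front of the draft shield.
- power (a joint): Travel of the red power key in m, 0 up; must not be pressed.
- power_top (a point): Centre of the top face of the red power key, 30 mm across, at x -115, y 70 mm in the balance frame (front left).
- vial: Amber sample vial with black cap, 24 mm across, 50 mm high, standing loose on the steel pan (80 mm across, centre x 55, y 0, top at z 72 mm in the balance frame) inside the shield; origin at the centre of its underside, z up its axis.
- pot: White screw-cap pot, 42 mm across, 55 mm high, loose on the bench beside the balance; origin at the centre of its underside, z up.
- beaker: Glass beaker, 68 mm across, 90 mm high, loose on the bench beside the balance; origin at the centre of its underside, z up.
- vial_rack: White rack with some black-capped vials, 130 (x) x 80 (y) mm, 59 mm high, loose on the bench to the right of the balance; origin at the centre of its underside, z up.
Not all that is in view belongs to the job. Leave any orange look-alike of the vial_rack alone. Leave any yellow look-alike of the beaker alone.

How it is judged:
By the outcome, as a careful person would: the job done as asked, in the order asked, and still so for the second after the job is handed in, with the robot touching nothing.
It also fails if it takes over 64 s, if anything falls off the work surface, if the arm or the gripper's body presses on something with over 40 N, if the wrist force passes 120 N, or if a joint passes its speed limit or range.

ROBOT

A 6-joint arm with a two-finger parallel gripper is mounted at the origin on the work surface. World frame = base frame: x ahead of the robot, y to its left, z up, the work surface at z = 0. Lengths are in mm, angles in rad, forces in N, time in s.
With the tool pointing down it reaches from about 350 to 875 mm from the base axis. Payload 4.2 kg.
Tool frame: the origin (TCP) lies midway between the tips of the shut fingers; the grasp point (between the pads) lies 19 mm behind it; z points along the fingers, y is the line along which they close (so a half turn about z gives the same grasp; the last joint's range is limited). The gripper opens to 85 mm and grips with 20 to 120 N. Pads are 22 mm wide; open, the fingers measure 114 mm over their backs; the gripper's body (76 mm by 85 mm) begins 54 mm behind the grasp point. The pads swing forward as they close: fully open they stand 13 mm farther back than shut.
Start: joints at [-1.033, 0.385, 0.008, 0, -1.194, -0.259], TCP at [172.018, -600.84, 206.512] pointing down, gripper open.
Joint ranges: [-3.14, 3.14], [-1.21, 2.06], [-1.07, 1.41], [-3.16, 2.05], [-2.99, -0.16], [-3.1, 3.1]. Speed limits (rad/s): [2.79, 2.79, 3.14, 3.14, 3.14, 3.14].

INTERFACE

Orientations are given as a unit quaternion [x, y, z, w].
In Python, from bench import arm gives the robot as it stands.
- The arm moves only by the tool send_rows, never from a script. Its argument "targets" is a list of rows, each an object of numbers: "gripper": the gripper command: -1 is fully open, 1 is shut, values between are in proportion; "x", "y", "z": the shift along the tool's x, y, z in cm; "ax", "ay", "az": the turn, a rotation vector about the tool's x, y, z in degrees. A call has 1 to 5 rows; each row shifts and turns the commanded pose from where the row before left it, along the tool's axes as they then stand; what a row does not reach is not made up. A row lasts 1/12 s, in which the tool goes at most 41.7 mm and 7.16 degrees, less where a joint would pass 70% of its speed; a pose out of reach is approached as far as the arm can. A call is refused whole if a number of a shift passes 4.17 or a number of a turn 7.16, either way. A call with a gripper value outside its range is refused whole. The fingers move at their own pace and stop on an object; the grip force is fixed at half the most. Time passes only in rows, so rows that do not move let the fingers close. It gives the time, the measured TCP pose, the force, the opening and the grip force at its end, in the units of the state.
- arm.read_state(): the state, without advancing time (a new reading comes with each control period).
- arm.get_image(name): name is "scene" or "top" or "wrist"; returns (picture, depth): 384x512x3 uint8, red, green, blue; 384x512 float32, mm along the optical axis (not along the pixel's ray), 0 where there is no reading.
- arm.camera_model(name): a dict with "fx", "fy", "cx", "cy" (pixels), "cam_to_world" (4x4, takes a point from camera to world coordinates). Camera axes: x right, y down, z forward; pixel columns grow to the right and rows downward; lengths in mm; the calibration is good to about 2 mm. A picture is of the moment at which its call begins: read the wrist's pose just before it. camera_model takes no time and is no camera call; for the wrist camera it gives the pose at the moment of the call.
- arm.job_done(): hands the job in; it is judged then, once.
Trained networks look in the newest picture that a camera, given by its name, has taken for a name from the list of things; names that differ only in an ending like _2 or _b are one class to them, and where a whole thing is asked for, a point or a joint stands for the part that bears it (a point fixed in the world has none). Each returns a list of dicts, best first, with "score" (0 to 1); they miss things now and then, are a little off and sometimes report something else, mostly with a low value. They report only what shows in the picture. A call takes as long as a camera call. They do not tell look-alikes from the thing itself.
- arm.boxes_of(camera, thing): "rect" ([left, top, width, height] in pixels, round what is visible of it).
The state is a dict: "clock": time; "joints": joint angles; "joint_vel": joint speeds; "joint_efforts": joint torques, N m; "position": TCP position; "ee_rot": TCP orientation; "contact_force": force on the tool from outside, world axes, zero at the start; "wrist_torque": the same for the moment, N m; "gripper_width": finger opening in mm; "grasp_force": force on a finger pad.
Only numpy, scipy, OpenCV 4.12 (cv2) and the standard library are available. Lean on these libraries where they do the work, as an engineer would, in place of code of your own. Each camera call takes 0.05 s, during which the arm holds its last target. There are 200 camera calls.

## Working session

There is one attempt and no reset: what is moved stays moved. The work goes in short steps, Python scripts to look and compute and a tool call to move; the robot and the scene stay as the last step left them, time stands still between calls to the robot, and variables do not carry over. Pictures are saved under pics/ and viewed, at most 10 in all, crops included, and the job is handed in when it is done.

Besides the shell and the picture viewer there is one more tool, called after "Emit:" as name([rows], argument=value, ...), one row to a line, values as JSON. send_rows: Moves the arm, as the interface text tells. Its arguments: {"type":"object","properties":{"targets":{"type":"array"}},"required":["targets"]}

```bash
mkdir -p pics; cat > h.py <<'E'
import numpy as np, cv2
from bench import arm
def snap(n,f):
    p,d=arm.get_image(n); cv2.imwrite('pics/'+f,p[:,:,::-1]); return p,d
def toworld(n,u,v,z):
    m=arm.camera_model(n); T=np.array(m['cam_to_world'])
    return (T@[(u-m['cx'])/m['fx']*z,(v-m['cy'])/m['fy']*z,z,1])[:3]
def atheight(n,u,v,h):
    o=toworld(n,u,v,0); r=toworld(n,u,v,1)-o
    return o+r*(h-o[2])/r[2]
E
python3 - <<'E'
from h import *
p,d=snap('top','top1.png'); 
for t in ['balance','left_door_tab','right_door_tab','tare_top','power_top','vial']:
    print(t,[(np.round(b['rect']),round(b['score'],2)) for b in arm.boxes_of('top',t)[:3]])
snap('scene','scene1.png')
s=arm.read_state();print(s['clock'],s['position'],s['ee_rot'])
h=cv2.cvtColor(p,cv2.COLOR_RGB2HSV)
for nm,lo,hi,z in [('blue',(95,120,50),(130,255,255),225),('green',(40,100,40),(85,255,255),66),('red',(0,150,80),(8,255,255),66)]:
    n,l,st,c=cv2.connectedComponentsWithStats(cv2.inRange(h,lo,hi))
    for i in range(1,n):
        if st[i,4]>25:
            u,v=c[i]; dd=np.median(d[l==i]); print(nm,st[i],c[i].round(1),'atdepth',toworld('top',u,v,dd).round(1),'ath',atheight('top',u,v,z).round(1))
E
```

```text
balance [(array([206., 106.,  79., 138.]), 0.92)]
left_door_tab [(array([204., 110.,  14.,  57.]), 0.68)]
right_door_tab [(array([270., 121.,  14.,  59.]), 0.72)]
tare_top [(array([264., 227.,   9.,   8.]), 0.47)]
power_top [(array([305., 217.,  15.,  13.]), 0.72), (array([201., 108.,  19.,  60.]), 0.45)]
vial [(array([210., 221.,  12.,  12.]), 0.18)]
0.4 [ 172.00024469 -600.75398733  206.34889671] [-1.38935854e-01  9.90301370e-01  1.56030799e-04 -1.24135716e-05]
blue [203 155  14   4  47] [210.  156.2] atdepth [629.7  76.5 225.1] ath [629.7  76.5 225. ]
blue [270 167  14   5  47] [276.5 169. ] atdepth [594.9 -87.3 225.6] ath [595.  -87.3 225. ]
blue [ 15 280  30  31 588] [ 28.6 295.8] atdepth [296.  579.5  57.5] ath [298.7 490.5 225. ]
green [439 145  37  27 565] [456.6 157.4] atdepth [ 670.1 -613.5   54.6] ath [ 666.7 -608.    66. ]
green [263 225  11  11  91] [268.1 229.6] atdepth [463.9 -66.7  82.2] ath [466.  -66.9  66. ]
green [468 234  37  11 132] [487.9 239.1] atdepth [ 432.4 -664.8   71.4] ath [ 433.  -667.6   66. ]
green [470 247  35  11 175] [492.3 251.9] atdepth [ 397.7 -672.    71.7] ath [ 398.1 -675.1   66. ]
red [212 223  10  10  84] [216.7 227.5] atdepth [471.4  73.   82.4] ath [473.6  74.7  66. ]
```

View pics/top1.png

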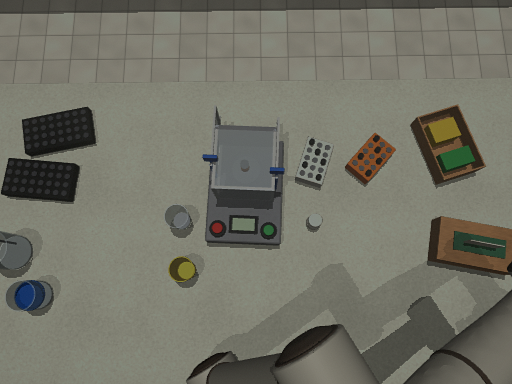

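View pics/scene1.png

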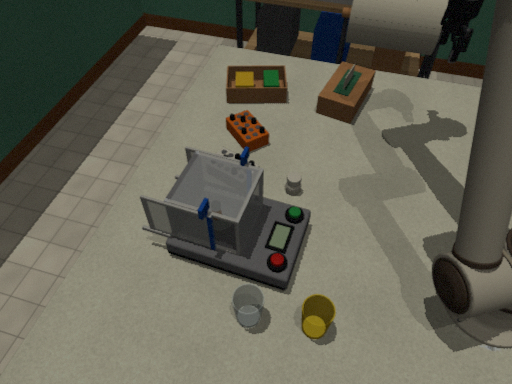

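The top view shows the balance turned by about -3°. The left tab is at px (210,156), about 57 mm open, and the right tab at (276,169), about 32 mm open. Tare is at (268,230) and power at (217,228). I'll push the right door first: lift, align with the balance, close the fingers, then travel.

Emit:
send_rows([
  {"gripper":1,"z":-3,"az":6.35},
  {"gripper":1,"z":-3,"az":6.35},
  {"gripper":1,"z":-3,"az":6.35},
  {"gripper":1},
  {"gripper":1},
])

```text
$.targets[0]: bad value
```

Emit:
send_rows([
  {"gripper":1,"x":-2.4,"y":3},
  {"gripper":1,"x":-2.4,"y":3},
  {"gripper":1,"x":-2.4,"y":3},
  {"gripper":1,"x":-2.4,"y":3},
  {"gripper":1,"x":-2.4,"y":3},
])

```text
$.targets[0]: bad value
```

Emit:
send_rows([
  {"gripper":1,"x":-2.4,"y":3},
  {"gripper":1,"x":-2.4,"y":3},
  {"gripper":1,"x":-2.4,"y":3},
  {"gripper":1,"x":-2.4,"y":3},
  {"gripper":1,"x":-2.4,"y":3},
])

```text
$.targets[0]: bad value
```

```bash
cat >> h.py <<'E'
def bal():
    s=arm.read_state(); p=np.array(s['position']); t=-0.054
    d=p[:2]-[582.5,-3]; c,n=np.cos(t),np.sin(t)
    from scipy.spatial.transform import Rotation as R
    print('t',s['clock'],'pos',p.round(1),'bal',round(c*d[0]+n*d[1],1),round(-n*d[0]+c*d[1],1),'F',np.round(s['contact_force'],1),'w',s['gripper_width'],'toolx',R.from_quat(s['ee_rot']).as_matrix()[:,0].round(3))
E
python3 -c "from h import *;bal()"
```

```text
t 0.4 pos [ 172.  -600.8  206.3] bal -377.6 -619.0 F [-0.5  0.1 -0. ] w 85.57120203441808 toolx [-0.961 -0.275 -0.   ]
```

Emit:
send_rows([
  {"gripper":1,"x":0,"y":0,"z":-3,"ax":0,"ay":0,"az":6.35},
  {"gripper":1,"x":0,"y":0,"z":-3,"ax":0,"ay":0,"az":6.35},
  {"gripper":1,"x":0,"y":0,"z":-3,"ax":0,"ay":0,"az":6.35},
  {"gripper":1,"x":0,"y":0,"z":0,"ax":0,"ay":0,"az":0},
  {"gripper":1,"x":0,"y":0,"z":0,"ax":0,"ay":0,"az":0},
])

```text
clock: 0.82
position: [172.4, -601.6, 299.0]
ee_rot: [0.027, 1.0, -0.002, 0.001]
contact_force: [-0.1, -0.0, -0.0]
gripper_width: 25.7
grasp_force: 0.0
```

Emit:
send_rows([
  {"gripper":1,"x":-2.4,"y":3,"z":0,"ax":0,"ay":0,"az":0},
  {"gripper":1,"x":-2.4,"y":3,"z":0,"ax":0,"ay":0,"az":0},
  {"gripper":1,"x":-2.4,"y":3,"z":0,"ax":0,"ay":0,"az":0},
  {"gripper":1,"x":-2.4,"y":3,"z":0,"ax":0,"ay":0,"az":0},
  {"gripper":1,"x":-2.4,"y":3,"z":0,"ax":0,"ay":0,"az":0},
])

```text
clock: 1.23
position: [300.2, -455.5, 295.1]
ee_rot: [0.027, 1.0, 0.001, -0.001]
contact_force: [-0.5, -0.1, -0.2]
gripper_width: -0.1
grasp_force: 0.0
```

Emit:
send_rows([
  {"gripper":1,"x":-2.4,"y":3,"z":0,"ax":0,"ay":0,"az":0},
  {"gripper":1,"x":-2.4,"y":3,"z":0,"ax":0,"ay":0,"az":0},
  {"gripper":1,"x":-2.4,"y":3,"z":0,"ax":0,"ay":0,"az":0},
  {"gripper":1,"x":-2.4,"y":3,"z":0,"ax":0,"ay":0,"az":0},
  {"gripper":1,"x":-2.4,"y":3,"z":0,"ax":0,"ay":0,"az":0},
])

```text
clock: 1.65
position: [428.1, -312.1, 295.3]
ee_rot: [0.026, 1.0, 0.001, -0.001]
contact_force: [1.3, -1.0, 0.1]
gripper_width: 0.0
grasp_force: 0.0
```

```bash
python3 -c "from h import *;bal()"
```

```text
t 1.65 pos [ 428.1 -312.1  295.3] bal -137.5 -317.0 F [ 1.3 -1.   0.1] w 0.007944534629906908 toolx [-0.999  0.053  0.002]
```

Emit:
send_rows([
  {"gripper":1,"x":-2.5,"y":2.9,"z":0,"ax":0,"ay":0,"az":0},
  {"gripper":1,"x":-2.5,"y":2.9,"z":0,"ax":0,"ay":0,"az":0},
  {"gripper":1,"x":-2.5,"y":2.9,"z":0,"ax":0,"ay":0,"az":0},
  {"gripper":1,"x":-2.5,"y":2.9,"z":0,"ax":0,"ay":0,"az":0},
  {"gripper":1,"x":-2.5,"y":2.9,"z":0,"ax":0,"ay":0,"az":0},
])

```text
clock: 2.07
position: [560.7, -174.2, 295.2]
ee_rot: [0.026, 1.0, 0.0, -0.001]
contact_force: [-0.0, -0.4, 0.9]
gripper_width: 0.0
grasp_force: 0.0
```

Emit:
send_rows([
  {"gripper":1,"x":-2.5,"y":2.9,"z":0,"ax":0,"ay":0,"az":0},
  {"gripper":1,"x":-2.5,"y":2.9,"z":0,"ax":0,"ay":0,"az":0},
  {"gripper":1,"x":-2,"y":2.3,"z":0,"ax":0,"ay":0,"az":0},
  {"gripper":1,"x":0,"y":0,"z":0,"ax":0,"ay":0,"az":0},
  {"gripper":1,"x":0,"y":0,"z":0,"ax":0,"ay":0,"az":0},
])

```text
clock: 2.48
position: [634.8, -97.4, 293.8]
ee_rot: [0.025, 1.0, 0.0, -0.002]
contact_force: [-0.5, -0.9, 0.5]
gripper_width: -0.0
grasp_force: 0.0
```

```bash
python3 - <<'E'
from h import *
bal();snap('wrist','w1.png');
E
```

```text
t 2.4833 pos [634.8 -97.4 293.8] bal 57.3 -91.5 F [-0.5 -0.9  0.5] w -0.004579607301143797 toolx [-0.999  0.051  0.004]
```

View pics/w1.png

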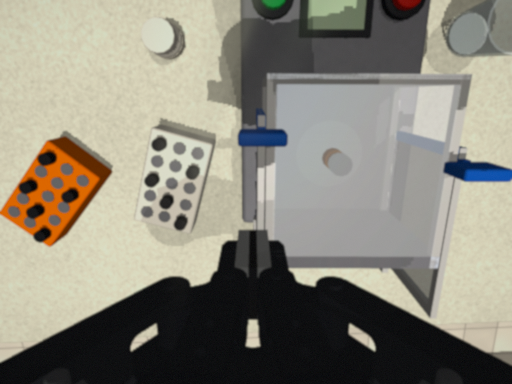

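The wrist view shows the right tab at (263,137), the fingertips behind it at (253,235) and the left tab at (480,170). I'll check the tab positions by depth before going down.

```bash
cat >> h.py <<'E'
def tabs(n='wrist'):
    p,d=arm.get_image(n); h=cv2.cvtColor(p,cv2.COLOR_RGB2HSV)
    k,l,st,c=cv2.connectedComponentsWithStats(cv2.inRange(h,(95,120,40),(130,255,255)))
    co,sn=np.cos(-.054),np.sin(-.054)
    for i in range(1,k):
        v,u=np.nonzero((l==i)&(d>0))
        if len(v)<30: continue
        P=np.array([toworld(n,a,b,d[b,a]) for a,b in zip(u,v)]); P=P[(P[:,2]>218)&(P[:,2]<232)]
        if len(P)<15: continue
        q=P[:,:2]-[582.5,-3]; X=co*q[:,0]+sn*q[:,1]; Y=-sn*q[:,0]+co*q[:,1]
        print(len(P),'x',np.percentile(X,[2,50,98]).round(1),'y',np.percentile(Y,[2,50,98]).round(1),'z',np.median(P[:,2]).round(1))
E
python3 -c "
from h import *
bal();tabs();tabs('top')"
```

```text
t 2.5333 pos [634.2 -98.5 294.7] bal 56.8 -92.5 F [-0.3  0.2 -0.9] w -0.02083698474130158 toolx [-0.999  0.052  0.003]
623 x [13.7 17.9 22.4] y [-102.5  -86.6  -70.7] z 224.6
662 x [39.8 43.8 48.6] y [63.3 78.4 96.5] z 224.3
50 x [11.8 16.7 20.3] y [-99.6 -84.8 -67.7] z 224.6
```

Emit:
send_rows([
  {"gripper":1,"x":-0.3,"y":0.6,"z":2,"ax":0,"ay":0,"az":0},
  {"gripper":1,"x":0,"y":0,"z":2,"ax":0,"ay":0,"az":0},
  {"gripper":1,"x":0,"y":0,"z":2,"ax":0,"ay":0,"az":0},
  {"gripper":1,"x":0,"y":0,"z":1.8,"ax":0,"ay":0,"az":0},
  {"gripper":1,"x":0,"y":0,"z":0.9,"ax":0,"ay":0,"az":0},
])

```text
clock: 3.05
position: [635.8, -94.2, 207.3]
ee_rot: [0.028, 1.0, 0.0, -0.002]
contact_force: [-0.3, 0.5, -0.7]
gripper_width: -0.2
grasp_force: 0.0
```

Emit:
send_rows([
  {"gripper":1,"x":0.4,"y":0,"z":0,"ax":0,"ay":0,"az":0},
  {"gripper":1,"x":0.4,"y":0,"z":0,"ax":0,"ay":0,"az":0},
  {"gripper":1,"x":0.4,"y":0,"z":0,"ax":0,"ay":0,"az":0},
  {"gripper":1,"x":0.4,"y":0,"z":0,"ax":0,"ay":0,"az":0},
  {"gripper":1,"x":0,"y":0,"z":0,"ax":0,"ay":0,"az":0},
])

```text
clock: 3.47
position: [621.6, -92.3, 211.2]
ee_rot: [0.027, 1.0, 0.0, 0.001]
contact_force: [0.8, -0.4, -0.1]
gripper_width: -0.0
grasp_force: 0.0
```

```bash
python3 -c "from h import *;bal()"
```

```text
t 3.4667 pos [621.6 -92.3 211.2] bal 43.9 -87.1 F [ 0.8 -0.4 -0.1] w -0.040831393696161136 toolx [-0.999  0.054 -0.002]
```

Emit:
send_rows([
  {"gripper":1,"x":0.4,"y":0,"z":0.2,"ax":0,"ay":0,"az":0},
  {"gripper":1,"x":0.4,"y":0,"z":0,"ax":0,"ay":0,"az":0},
  {"gripper":1,"x":0.4,"y":0,"z":0,"ax":0,"ay":0,"az":0},
  {"gripper":1,"x":0.4,"y":0,"z":0,"ax":0,"ay":0,"az":0},
  {"gripper":1,"x":0.4,"y":0,"z":0,"ax":0,"ay":0,"az":0},
])

```text
clock: 3.88
position: [601.6, -91.1, 207.5]
ee_rot: [0.027, 1.0, -0.0, -0.0]
contact_force: [-0.9, -0.1, 0.2]
gripper_width: -0.5
grasp_force: 0.0
```

Emit:
send_rows([
  {"gripper":1,"x":0.4,"y":0,"z":0,"ax":0,"ay":0,"az":0},
  {"gripper":1,"x":0.4,"y":0,"z":0,"ax":0,"ay":0,"az":0},
  {"gripper":1,"x":0.4,"y":0,"z":0,"ax":0,"ay":0,"az":0},
  {"gripper":1,"x":0.2,"y":0,"z":0,"ax":0,"ay":0,"az":0},
  {"gripper":1,"x":0.2,"y":0,"z":0,"ax":0,"ay":0,"az":0},
])

```text
clock: 4.3
position: [585.7, -90.3, 207.6]
ee_rot: [0.027, 1.0, -0.0, 0.0]
contact_force: [0.5, 0.1, -0.6]
gripper_width: -0.0
grasp_force: 0.0
```

```bash
python3 -c "
from h import *
bal();tabs();tabs('top')"
```

```text
t 4.3 pos [585.7 -90.3 207.6] bal 7.9 -87.0 F [ 0.5  0.1 -0.6] w -0.0009923756605951222 toolx [-0.999  0.054 -0.   ]
106 x [13.3 16.  22. ] y [-71.9 -70.  -68.9] z 223.4
```

```bash
python3 - <<'E'
from h import *
a,_=arm.get_image('wrist');b,_=arm.get_image('top');c,_=arm.get_image('scene')
b=cv2.resize(b[90:250,150:350],(400,320)); c=cv2.resize(c[120:300,130:330],(400,360))
im=np.zeros((600,800,3),np.uint8); im[:288,:384]=cv2.resize(a,(384,288)); im[:320,400:]=b; im[330:330+270,:400]=cv2.resize(c,(400,270))
cv2.imwrite('pics/c2.png',im[:,:,::-1])
E
```

```text
(no output)
```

View pics/c2.png

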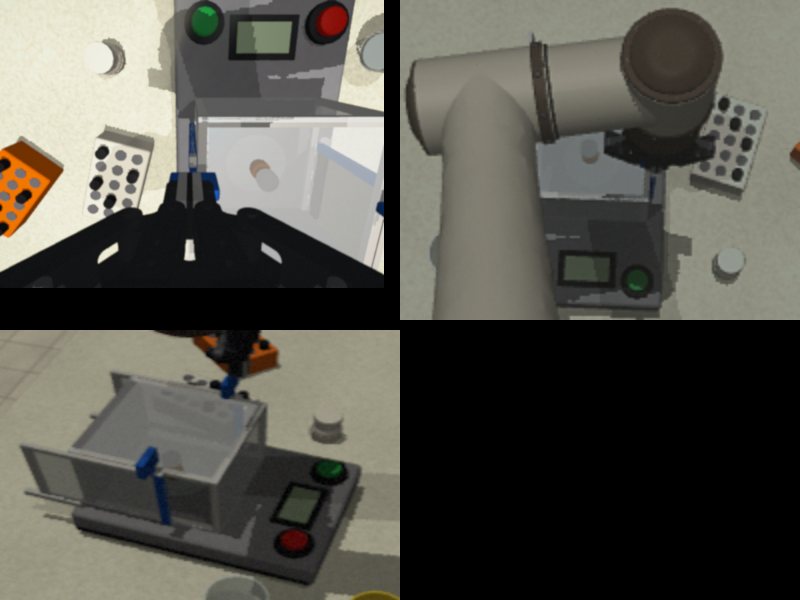

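```bash
python3 - <<'E'
from h import *
bal()
p,d=arm.get_image('wrist')
co,sn=np.cos(-.054),np.sin(-.054)
def B(P): q=P[:2]-[582.5,-3]; return np.round([co*q[0]+sn*q[1],-sn*q[0]+co*q[1],P[2]],1)
for v in (226,229,232,236,242,250,258,266,274):
  print(v,[(u,p[v,u].tolist(),B(toworld('wrist',u,v,d[v,u]))) for u in (240,265,284)])
q,e=arm.get_image('scene'); h=cv2.cvtColor(q,cv2.COLOR_RGB2HSV)
m=cv2.inRange(h,(100,130,40),(130,255,255)); vv,uu=np.nonzero(m[120:260,130:330]); 
P=np.array([B(toworld('scene',a+130,b+120,e[b+120,a+130])) for a,b in zip(uu,vv) if e[b+120,a+130]>0])
for s in (1,-1):
  Q=P[(P[:,1]*s>40)&(P[:,2]>190)]; print(len(Q),np.percentile(Q,[3,50,97],axis=0).round(1).tolist())
E
```

```text
t 4.55 pos [586.2 -90.3 207.5] bal 8.4 -87.0 F [0.6 0.8 0.3] w 0.0722907340022752 toolx [-0.999  0.054 -0.   ]
226 [(240, [132, 129, 131], array([  70.8, -101.5,   58. ])), (265, [108, 106, 101], array([ 15.5, -80.9, 188.7])), (284, [197, 197, 196], array([ 15.8, -69.4, 188.1]))]
229 [(240, [84, 86, 97], array([ 13.9, -95.8, 196.8])), (265, [72, 76, 86], array([ 13.9, -81.3, 197. ])), (284, [116, 119, 131], array([ 14.2, -70.1, 196.2]))]
232 [(240, [75, 75, 74], array([ -2.7, -94.1, 238.6])), (265, [79, 79, 78], array([ -2.7, -82.9, 238.5])), (284, [3, 37, 81], array([ 13.8, -70.6, 201.4]))]
236 [(240, [75, 75, 73], array([ -2.4, -93.9, 242.2])), (265, [80, 79, 78], array([ -2.9, -83.1, 243.2])), (284, [15, 40, 83], array([ 14.2, -71. , 205.9]))]
242 [(240, [75, 75, 73], array([ -2.3, -93.7, 248. ])), (265, [79, 79, 77], array([ -2.4, -83.3, 248.1])), (284, [8, 39, 83], array([ 14.1, -71.7, 213.8]))]
250 [(240, [76, 76, 73], array([ -2.2, -93.5, 255. ])), (265, [77, 76, 75], array([ -2.4, -83.5, 255.4])), (284, [21, 31, 47], array([  1.7, -75.1, 247.2]))]
258 [(240, [75, 75, 73], array([ -2.1, -93.2, 261.3])), (265, [74, 74, 72], array([ -2.4, -83.8, 261.9])), (284, [18, 19, 22], array([  1.4, -75.8, 254.8]))]
266 [(240, [76, 76, 74], array([ -2.5, -93. , 268. ])), (265, [78, 77, 75], array([ -2.1, -84. , 267.4])), (284, [20, 21, 22], array([  1.7, -76.4, 260.7]))]
274 [(240, [21, 22, 22], array([ -3.7, -92.7, 275.4])), (265, [20, 17, 21], array([ -3.4, -84.3, 275. ])), (284, [19, 18, 19], array([ -3.4, -77.8, 274.9]))]
149 [[38.0, 71.2, 196.7], [40.1, 89.1, 219.3], [47.1, 101.7, 225.5]]
89 [[12.2, -92.9, 196.6], [14.6, -72.4, 215.2], [20.8, -66.3, 225.6]]
```

The fingertips show at z≈237 by depth while the state reports 207, so they passed over the tab without touching it and the door hasn't moved. I'll back off, go about 30 mm lower behind the tab, and verify by depth.

Emit:
send_rows([
  {"gripper":1,"x":-1,"y":0,"z":-1.5,"ax":0,"ay":0,"az":0},
  {"gripper":1,"x":-1.5,"y":0,"z":0,"ax":0,"ay":0,"az":0},
  {"gripper":1,"x":-1.5,"y":0,"z":0,"ax":0,"ay":0,"az":0},
  {"gripper":1,"x":-0.8,"y":0,"z":0,"ax":0,"ay":0,"az":0},
  {"gripper":1,"x":0,"y":0,"z":0,"ax":0,"ay":0,"az":0},
])

```text
clock: 5.07
position: [635.0, -92.9, 221.5]
ee_rot: [0.027, 1.0, -0.0, -0.0]
contact_force: [-0.3, 1.2, 0.2]
gripper_width: -0.1
grasp_force: 0.0
```

Emit:
send_rows([
  {"gripper":1,"x":0,"y":0,"z":1,"ax":0,"ay":0,"az":0},
  {"gripper":1,"x":0,"y":0,"z":1,"ax":0,"ay":0,"az":0},
  {"gripper":1,"x":0,"y":0,"z":0.7,"ax":0,"ay":0,"az":0},
  {"gripper":1,"x":0,"y":0,"z":0.5,"ax":0,"ay":0,"az":0},
  {"gripper":1,"x":0,"y":0,"z":0,"ax":0,"ay":0,"az":0},
])

```text
clock: 5.48
position: [632.5, -92.9, 188.6]
ee_rot: [0.027, 1.0, -0.0, -0.002]
contact_force: [-0.3, -0.0, -0.9]
gripper_width: 0.3
grasp_force: 0.0
```

```bash
cat >> h.py <<'E'
def B(P):
    co,sn=np.cos(-.054),np.sin(-.054); q=P[:2]-[582.5,-3]
    return np.round([co*q[0]+sn*q[1],-sn*q[0]+co*q[1],P[2]],1)
def tip():
    p,d=arm.get_image('wrist')
    for u in (240,265):
        print('tip',u,[(v,B(toworld('wrist',u,v,d[v,u])).tolist()) for v in range(222,246,3)])
E
python3 -c "
from h import *
bal();tip();tabs()"
```

```text
t 5.4833 pos [632.5 -92.9 188.6] bal 54.8 -87.0 F [-0.3 -0.  -0.9] w 0.265274797367011 toolx [-0.999  0.054  0.004]
tip 240 [(222, [104.6, -100.7, 61.0]), (225, [108.2, -100.8, 59.7]), (228, [111.3, -100.8, 59.9]), (231, [44.6, -94.2, 219.4]), (234, [44.5, -94.1, 222.9]), (237, [44.7, -94.0, 225.6]), (240, [44.8, -93.9, 228.3]), (243, [44.4, -93.7, 232.0])]
tip 265 [(222, [52.4, -81.8, 189.3]), (225, [53.7, -81.8, 190.5]), (228, [55.7, -81.8, 189.9]), (231, [44.5, -82.9, 219.5]), (234, [44.4, -83.1, 222.9]), (237, [44.6, -83.2, 225.6]), (240, [44.8, -83.3, 228.2]), (243, [44.6, -83.4, 231.7])]
2031 x [14.5 18.4 23.8] y [-102.1  -85.9  -69.5] z 224.5
```

Emit:
send_rows([
  {"gripper":1,"x":0,"y":0,"z":0.5,"ax":0,"ay":0,"az":0},
  {"gripper":1,"x":0.4,"y":0,"z":0.5,"ax":0,"ay":0,"az":0},
  {"gripper":1,"x":0.4,"y":0,"z":0,"ax":0,"ay":0,"az":0},
  {"gripper":1,"x":0.4,"y":0,"z":0,"ax":0,"ay":0,"az":0},
  {"gripper":1,"x":0.4,"y":0,"z":0,"ax":0,"ay":0,"az":0},
])

```text
clock: 6.0
position: [617.5, -92.0, 180.6]
ee_rot: [0.027, 1.0, -0.0, 0.0]
contact_force: [0.4, 0.2, -0.0]
gripper_width: -0.3
grasp_force: 0.0
```

Emit:
send_rows([
  {"gripper":1,"x":0.4,"y":0,"z":0,"ax":0,"ay":0,"az":0},
  {"gripper":1,"x":0.4,"y":0,"z":0,"ax":0,"ay":0,"az":0},
  {"gripper":1,"x":0.4,"y":0,"z":0,"ax":0,"ay":0,"az":0},
  {"gripper":1,"x":0.4,"y":0,"z":0,"ax":0,"ay":0,"az":0},
  {"gripper":1,"x":0,"y":0,"z":0,"ax":0,"ay":0,"az":0},
])

```text
clock: 6.42
position: [601.3, -91.1, 180.9]
ee_rot: [0.027, 1.0, 0.0, 0.0]
contact_force: [-0.5, -0.2, -0.0]
gripper_width: 0.0
grasp_force: 0.0
```

```bash
python3 -c "
from h import *
bal();tip();tabs()"
```

```text
t 6.4167 pos [601.3 -91.1 180.9] bal 23.5 -87.0 F [-0.5 -0.2 -0. ] w 0.010890029955996836 toolx [-0.999  0.054 -0.   ]
tip 240 [(222, [2.9, -93.5, 223.8]), (225, [4.6, -93.6, 222.8]), (228, [5.5, -93.6, 223.8]), (231, [6.8, -93.6, 223.8]), (234, [8.4, -93.6, 223.3]), (237, [9.4, -93.6, 223.8]), (240, [11.4, -93.7, 222.6]), (243, [12.7, -93.7, 222.6])]
tip 265 [(222, [3.1, -83.4, 223.1]), (225, [4.3, -83.5, 223.6]), (228, [5.1, -83.5, 224.7]), (231, [6.8, -83.4, 223.8]), (234, [8.1, -83.4, 223.8]), (237, [-47.5, -88.5, 347.3]), (240, [10.8, -83.4, 223.8]), (243, [12.7, -83.3, 222.7])]Traceback (most recent call last):
  File "<string>", line 3, in <module>
    bal();tip();tabs()
                ~~~~^^
  File "h.py", line 23, in tabs
    P=np.array([toworld(n,a,b,d[b,a]) for a,b in zip(u,v)]); P=P[(P[:,2]>218)&(P[:,2]<232)]
                ~~~~~~~^^^^^^^^^^^^^^
  File "h.py", line 6, in toworld
    m=arm.camera_model(n); T=np.array(m['cam_to_world'])
ValueError: time passes only in moves, steps and waits
```

Pushing works now.

Emit:
send_rows([
  {"gripper":1,"x":0.4,"y":0,"z":0,"ax":0,"ay":0,"az":0},
  {"gripper":1,"x":0.4,"y":0,"z":0,"ax":0,"ay":0,"az":0},
  {"gripper":1,"x":0.4,"y":0,"z":0,"ax":0,"ay":0,"az":0},
  {"gripper":1,"x":0.4,"y":0,"z":0,"ax":0,"ay":0,"az":0},
  {"gripper":1,"x":0.2,"y":0,"z":0,"ax":0,"ay":0,"az":0},
])

```text
clock: 6.93
position: [583.4, -90.2, 180.5]
ee_rot: [0.027, 1.0, 0.0, -0.0]
contact_force: [1.6, 0.2, -0.5]
gripper_width: -0.0
grasp_force: 0.8
```

Emit:
send_rows([
  {"gripper":1,"x":0.1,"y":0,"z":0,"ax":0,"ay":0,"az":0},
  {"gripper":1,"x":0.1,"y":0,"z":0,"ax":0,"ay":0,"az":0},
  {"gripper":1,"x":0.1,"y":0,"z":0,"ax":0,"ay":0,"az":0},
  {"gripper":1,"x":0,"y":0,"z":0,"ax":0,"ay":0,"az":0},
  {"gripper":1,"x":0,"y":0,"z":0,"ax":0,"ay":0,"az":0},
])

```text
clock: 7.35
position: [580.8, -90.1, 180.5]
ee_rot: [0.027, 1.0, 0.0, -0.0]
contact_force: [0.0, -0.2, 0.6]
gripper_width: 0.0
grasp_force: 0.3
```

```bash
python3 -c "
from h import *
bal()"
```

```text
t 7.35 pos [580.8 -90.1 180.5] bal 3.0 -87.0 F [ 0.  -0.2  0.6] w 0.005390850991969777 toolx [-0.999  0.054  0.001]
```

Emit:
send_rows([
  {"gripper":1,"x":0.1,"y":0,"z":0,"ax":0,"ay":0,"az":0},
  {"gripper":1,"x":0.1,"y":0,"z":0,"ax":0,"ay":0,"az":0},
  {"gripper":1,"x":0.05,"y":0,"z":0,"ax":0,"ay":0,"az":0},
])

```text
clock: 7.6
position: [580.8, -90.0, 180.6]
ee_rot: [0.027, 1.0, -0.0, 0.003]
contact_force: [7.7, -1.9, -4.4]
gripper_width: 0.0
grasp_force: 3.8
```

Emit:
send_rows([
  {"gripper":1,"x":0.05,"y":0,"z":0,"ax":0,"ay":0,"az":0},
  {"gripper":1,"x":0.05,"y":0,"z":0,"ax":0,"ay":0,"az":0},
])

```text
clock: 7.77
position: [580.9, -90.0, 180.7]
ee_rot: [0.027, 1.0, -0.0, 0.004]
contact_force: [10.4, -3.5, -5.4]
gripper_width: 0.1
grasp_force: 5.0
```

End stop felt (10 N, no motion). I'll back off, lift and check.

Emit:
send_rows([
  {"gripper":1,"x":-0.7,"y":0,"z":0,"ax":0,"ay":0,"az":0},
  {"gripper":1,"x":-1.5,"y":0,"z":0,"ax":0,"ay":0,"az":0},
  {"gripper":1,"x":-1,"y":0,"z":-2,"ax":0,"ay":0,"az":0},
  {"gripper":1,"x":-1,"y":0,"z":-3,"ax":0,"ay":0,"az":0},
  {"gripper":1,"x":-1.2,"y":0,"z":-3,"ax":0,"ay":0,"az":0},
])

```text
clock: 8.18
position: [630.2, -92.8, 260.3]
ee_rot: [0.027, 1.0, -0.0, -0.003]
contact_force: [1.0, -0.4, -0.1]
gripper_width: -0.1
grasp_force: 0.0
```

Emit:
send_rows([
  {"gripper":1,"x":-1,"y":3.4,"z":0,"ax":0,"ay":0,"az":0},
  {"gripper":1,"x":-1,"y":3.4,"z":0,"ax":0,"ay":0,"az":0},
  {"gripper":1,"x":-1,"y":3.4,"z":0,"ax":0,"ay":0,"az":0},
  {"gripper":1,"x":0,"y":0,"z":0,"ax":0,"ay":0,"az":0},
  {"gripper":1,"x":0,"y":0,"z":0,"ax":0,"ay":0,"az":0},
])

```text
clock: 8.6
position: [666.4, 9.2, 259.4]
ee_rot: [0.025, 1.0, -0.0, -0.002]
contact_force: [0.7, -0.2, -0.3]
gripper_width: -0.0
grasp_force: 0.0
```

```bash
python3 -c "
from h import *
bal();tabs()
snap('wrist','w3.png')"
```

```text
t 8.6 pos [666.4   9.2 259.4] bal 83.1 16.7 F [ 0.7 -0.2 -0.3] w -0.03948746631516267 toolx [-0.999  0.051  0.003]
1186 x [-17.6 -12.9  -8.3] y [-102.9  -85.2  -69. ] z 224.1
893 x [40.  44.1 49. ] y [63.1 79.5 96.4] z 224.1
```

View pics/w3.png

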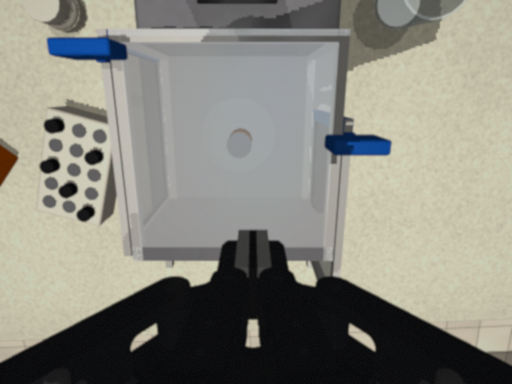

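The right tab at (87,48) is at its shut position; the left tab at (358,145) is next.

Emit:
send_rows([
  {"gripper":1,"x":-0.2,"y":3.2,"z":0,"ax":0,"ay":0,"az":0},
  {"gripper":1,"x":0,"y":3.2,"z":0.5,"ax":0,"ay":0,"az":0},
  {"gripper":1,"x":0,"y":0,"z":2.2,"ax":0,"ay":0,"az":0},
  {"gripper":1,"x":0,"y":0,"z":2,"ax":0,"ay":0,"az":0},
  {"gripper":1,"x":0,"y":0,"z":0,"ax":0,"ay":0,"az":0},
])

```text
clock: 9.12
position: [669.2, 70.1, 208.8]
ee_rot: [0.028, 1.0, -0.001, -0.005]
contact_force: [-0.0, -0.3, -1.4]
gripper_width: -0.2
grasp_force: 0.0
```

Emit:
send_rows([
  {"gripper":1,"x":0,"y":0,"z":1,"ax":0,"ay":0,"az":0},
  {"gripper":1,"x":0,"y":0,"z":1,"ax":0,"ay":0,"az":0},
  {"gripper":1,"x":0,"y":0,"z":0.7,"ax":0,"ay":0,"az":0},
  {"gripper":1,"x":0,"y":0,"z":0.5,"ax":0,"ay":0,"az":0},
  {"gripper":1,"x":0,"y":0,"z":0,"ax":0,"ay":0,"az":0},
])

```text
clock: 9.53
position: [671.7, 70.8, 180.3]
ee_rot: [0.027, 1.0, -0.0, -0.001]
contact_force: [-0.2, 0.1, 0.3]
gripper_width: -0.0
grasp_force: 0.0
```

```bash
python3 -c "
from h import *
bal();tabs();tip()"
```

```text
t 9.5333 pos [671.7  70.8 180.3] bal 85.1 78.5 F [-0.2  0.1  0.3] w -0.03413124215365091 toolx [-0.999  0.054  0.002]Traceback (most recent call last):
  File "<string>", line 3, in <module>
    bal();tabs();tip()
          ~~~~^^
  File "h.py", line 23, in tabs
    P=np.array([toworld(n,a,b,d[b,a]) for a,b in zip(u,v)]); P=P[(P[:,2]>218)&(P[:,2]<232)]
                ~~~~~~~^^^^^^^^^^^^^^
  File "h.py", line 6, in toworld
    m=arm.camera_model(n); T=np.array(m['cam_to_world'])
ValueError: time passes only in moves, steps and waits
```

Emit:
send_rows([
  {"gripper":1,"x":0.5,"y":0,"z":0,"ax":0,"ay":0,"az":0},
  {"gripper":1,"x":0.5,"y":0,"z":0,"ax":0,"ay":0,"az":0},
  {"gripper":1,"x":0.5,"y":0,"z":0,"ax":0,"ay":0,"az":0},
  {"gripper":1,"x":0.5,"y":0,"z":0,"ax":0,"ay":0,"az":0},
  {"gripper":1,"x":0.4,"y":0,"z":0,"ax":0,"ay":0,"az":0},
])

```text
clock: 10.0
position: [647.7, 72.7, 182.0]
ee_rot: [0.027, 1.0, 0.0, 0.0]
contact_force: [-0.7, -0.3, 0.1]
gripper_width: 0.1
grasp_force: 0.3
```

Emit:
send_rows([
  {"gripper":1,"x":0.4,"y":0,"z":0,"ax":0,"ay":0,"az":0},
  {"gripper":1,"x":0.4,"y":0,"z":0,"ax":0,"ay":0,"az":0},
  {"gripper":1,"x":0.4,"y":0,"z":0,"ax":0,"ay":0,"az":0},
  {"gripper":1,"x":0.4,"y":0,"z":0,"ax":0,"ay":0,"az":0},
  {"gripper":1,"x":0.4,"y":0,"z":0,"ax":0,"ay":0,"az":0},
])

```text
clock: 10.42
position: [628.5, 73.7, 182.0]
ee_rot: [0.027, 1.0, 0.0, 0.001]
contact_force: [0.6, -0.9, 2.0]
gripper_width: 0.0
grasp_force: 0.9
```

Emit:
send_rows([
  {"gripper":1,"x":0.4,"y":0,"z":0,"ax":0,"ay":0,"az":0},
  {"gripper":1,"x":0.4,"y":0,"z":0,"ax":0,"ay":0,"az":0},
  {"gripper":1,"x":0.4,"y":0,"z":0,"ax":0,"ay":0,"az":0},
  {"gripper":1,"x":0.4,"y":0,"z":0,"ax":0,"ay":0,"az":0},
  {"gripper":1,"x":0.4,"y":0,"z":0,"ax":0,"ay":0,"az":0},
])

```text
clock: 10.83
position: [608.1, 74.7, 181.6]
ee_rot: [0.027, 1.0, 0.0, 0.0]
contact_force: [1.5, -0.0, 1.3]
gripper_width: -0.0
grasp_force: 0.9
```

```bash
python3 -c "
from h import *
bal();tip()"
```

```text
t 10.8333 pos [608.1  74.7 181.6] bal 21.3 79.0 F [ 1.5 -0.   1.3] w -0.013818625091337623 toolx [-0.999  0.054 -0.   ]
tip 240 [(222, [0.2, 72.4, 223.5]), (225, [1.1, 72.5, 224.6]), (228, [2.5, 72.4, 224.4]), (231, [3.9, 72.4, 224.1]), (234, [5.2, 72.4, 224.1]), (237, [7.0, 72.4, 223.2]), (240, [8.1, 72.4, 223.7]), (243, [9.1, 72.4, 224.5])]
tip 265 [(222, [0.4, 82.6, 223.2]), (225, [1.6, 82.6, 223.3]), (228, [3.0, 82.6, 223.1]), (231, [4.3, 82.6, 223.2]), (234, [5.5, 82.6, 223.6]), (237, [6.9, 82.7, 223.5]), (240, [8.0, 82.7, 224.0]), (243, [9.9, 82.7, 222.7])]
```

18 mm remain; slow at the end.

Emit:
send_rows([
  {"gripper":1,"x":0.4,"y":0,"z":0,"ax":0,"ay":0,"az":0},
  {"gripper":1,"x":0.4,"y":0,"z":0,"ax":0,"ay":0,"az":0},
  {"gripper":1,"x":0.3,"y":0,"z":0,"ax":0,"ay":0,"az":0},
  {"gripper":1,"x":0.2,"y":0,"z":0,"ax":0,"ay":0,"az":0},
  {"gripper":1,"x":0.1,"y":0,"z":0,"ax":0,"ay":0,"az":0},
])

```text
clock: 11.3
position: [594.0, 75.5, 181.4]
ee_rot: [0.027, 1.0, -0.0, -0.0]
contact_force: [0.7, 0.2, 0.7]
gripper_width: 0.0
grasp_force: 0.8
```

Emit:
send_rows([
  {"gripper":1,"x":0.1,"y":0,"z":0,"ax":0,"ay":0,"az":0},
  {"gripper":1,"x":0.1,"y":0,"z":0,"ax":0,"ay":0,"az":0},
  {"gripper":1,"x":0.1,"y":0,"z":0,"ax":0,"ay":0,"az":0},
])

```text
clock: 11.55
position: [591.4, 75.6, 181.4]
ee_rot: [0.027, 1.0, -0.0, -0.0]
contact_force: [0.9, 0.2, 1.1]
gripper_width: -0.2
grasp_force: 0.8
```

```bash
python3 -c "
from h import *
bal()"
```

```text
t 11.55 pos [591.4  75.6 181.4] bal 4.6 79.0 F [0.9 0.2 1.1] w -0.18114165203835694 toolx [-0.999  0.054  0.   ]
```

Emit:
send_rows([
  {"gripper":1,"x":0.1,"y":0,"z":0,"ax":0,"ay":0,"az":0},
  {"gripper":1,"x":0.1,"y":0,"z":0,"ax":0,"ay":0,"az":0},
  {"gripper":1,"x":0.1,"y":0,"z":0,"ax":0,"ay":0,"az":0},
])

```text
clock: 11.8
position: [589.5, 75.8, 181.5]
ee_rot: [0.027, 1.0, 0.0, 0.001]
contact_force: [6.8, -1.2, -3.1]
gripper_width: 0.2
grasp_force: 3.5
```

Emit:
send_rows([
  {"gripper":1,"x":0.1,"y":0,"z":0,"ax":0,"ay":0,"az":0},
])

```text
clock: 11.88
position: [589.5, 75.8, 181.5]
ee_rot: [0.027, 1.0, 0.0, 0.002]
contact_force: [9.7, -2.9, -4.2]
gripper_width: -0.2
grasp_force: 4.9
```

Emit:
send_rows([
  {"gripper":1,"x":-0.7,"y":0,"z":0,"ax":0,"ay":0,"az":0},
  {"gripper":1,"x":-1.5,"y":0,"z":0,"ax":0,"ay":0,"az":0},
  {"gripper":1,"x":0,"y":0,"z":-3,"ax":0,"ay":0,"az":0},
  {"gripper":1,"x":0,"y":0,"z":-3,"ax":0,"ay":0,"az":0},
  {"gripper":1,"x":0,"y":0,"z":-3,"ax":0,"ay":0,"az":0},
])

```text
clock: 12.3
position: [608.3, 74.3, 271.3]
ee_rot: [0.027, 1.0, -0.001, -0.002]
contact_force: [0.8, 0.3, 0.3]
gripper_width: -0.4
grasp_force: 0.0
```

Emit:
send_rows([
  {"gripper":1,"x":2.4,"y":-3,"z":0,"ax":0,"ay":0,"az":0},
  {"gripper":1,"x":2.4,"y":-3,"z":0,"ax":0,"ay":0,"az":0},
  {"gripper":1,"x":2.4,"y":-3,"z":0,"ax":0,"ay":0,"az":0},
  {"gripper":1,"x":2.4,"y":-3,"z":0,"ax":0,"ay":0,"az":0},
  {"gripper":1,"x":0,"y":0,"z":0,"ax":0,"ay":0,"az":0},
])

```text
clock: 12.72
position: [501.9, -43.3, 271.9]
ee_rot: [0.029, 1.0, -0.0, -0.002]
contact_force: [-0.5, 0.1, -0.1]
gripper_width: 0.0
grasp_force: 0.0
```

```bash
python3 - <<'E'
from h import *
bal()
snap('wrist','w4.png')
p,d=arm.get_image('wrist'); h=cv2.cvtColor(p,cv2.COLOR_RGB2HSV)
for nm,lo,hi in [('green',(40,100,30),(85,255,255)),('red',(0,150,60),(8,255,255))]:
    n,l,st,c=cv2.connectedComponentsWithStats(cv2.inRange(h,lo,hi))
    i=1+np.argmax(st[1:,4]); u,v=c[i]; print(nm,st[i],B(toworld('wrist',u,v,float(np.median(d[l==i])))))
E
```

```text
t 12.7167 pos [501.9 -43.3 271.9] bal -78.4 -44.6 F [-0.5  0.1 -0.1] w 0.03315816365750138 toolx [-0.998  0.057  0.004]
green [215 111  27  29 592] [-111.4  -69.1   80.4]
red [342 110  30  29 682] [-112.1   68.2   80.3]
```

View pics/w4.png

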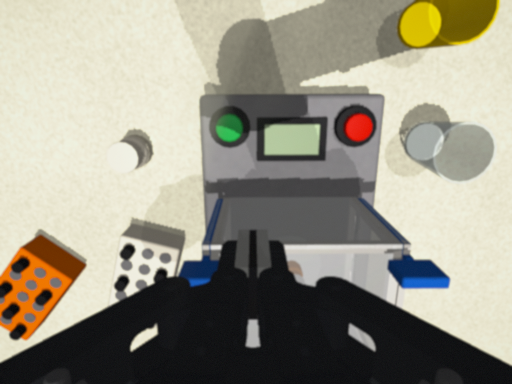

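Both tabs sit level at the front of the shield, (200,273) and (418,273). The green key is at (229,127). Moving over it and down.

Emit:
send_rows([
  {"gripper":1,"x":1.8,"y":-1.3,"z":0,"ax":0,"ay":0,"az":0},
  {"gripper":1,"x":1.7,"y":-1.2,"z":0,"ax":0,"ay":0,"az":0},
  {"gripper":1,"x":0,"y":0,"z":3,"ax":0,"ay":0,"az":0},
  {"gripper":1,"x":0,"y":0,"z":3,"ax":0,"ay":0,"az":0},
  {"gripper":1,"x":0,"y":0,"z":3,"ax":0,"ay":0,"az":0},
])

```text
clock: 13.23
position: [471.3, -62.3, 180.7]
ee_rot: [0.027, 1.0, 0.0, 0.0]
contact_force: [0.7, 0.5, -0.0]
gripper_width: 0.2
grasp_force: 0.0
```

Emit:
send_rows([
  {"gripper":1,"x":0,"y":0,"z":3,"ax":0,"ay":0,"az":0},
  {"gripper":1,"x":0,"y":0,"z":3,"ax":0,"ay":0,"az":0},
  {"gripper":1,"x":0,"y":0,"z":2.5,"ax":0,"ay":0,"az":0},
  {"gripper":1,"x":0,"y":0,"z":0.5,"ax":0,"ay":0,"az":0},
  {"gripper":1,"x":0,"y":0,"z":0,"ax":0,"ay":0,"az":0},
])

```text
clock: 13.65
position: [470.0, -62.8, 89.7]
ee_rot: [0.026, 1.0, -0.001, -0.003]
contact_force: [-0.0, -0.8, 1.1]
gripper_width: 0.1
grasp_force: 0.0
```

```bash
python3 -c "
from h import *
bal();tip()
snap('wrist','w5.png')"
```

```text
t 13.65 pos [470.  -62.8  89.7] bal -109.1 -65.8 F [-0.  -0.8  1.1] w 0.10070837663256511 toolx [-0.999  0.053  0.005]
tip 240 [(222, [-106.9, -74.3, 81.8]), (225, [-105.2, -74.3, 82.2]), (228, [-103.2, -74.3, 82.0]), (231, [-119.0, -72.7, 122.2]), (234, [-118.4, -72.6, 124.1]), (237, [-118.0, -72.5, 126.2]), (240, [-118.2, -72.4, 129.8]), (243, [-118.2, -72.3, 132.7])]
tip 265 [(222, [-107.7, -60.0, 83.7]), (225, [-104.8, -59.9, 81.3]), (228, [-99.9, -59.6, 74.0]), (231, [-118.1, -61.4, 120.1]), (234, [-118.4, -61.6, 123.9]), (237, [-118.8, -61.7, 128.1]), (240, [-118.6, -61.8, 130.7]), (243, [-118.6, -61.9, 133.5])]
```

View pics/w5.png

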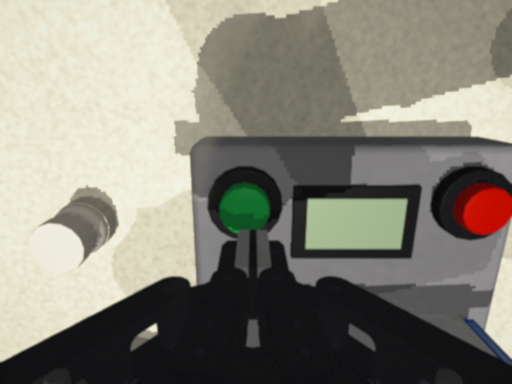

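The fingertips at (253,235) are about 4 mm off the key centre (245,207) and about 38 mm above it. Correcting and descending.

Emit:
send_rows([
  {"gripper":1,"x":0.2,"y":-0.4,"z":1,"ax":0,"ay":0,"az":0},
  {"gripper":1,"x":0.2,"y":0,"z":1,"ax":0,"ay":0,"az":0},
  {"gripper":1,"x":0,"y":0,"z":0.7,"ax":0,"ay":0,"az":0},
  {"gripper":1,"x":0,"y":0,"z":0.3,"ax":0,"ay":0,"az":0},
  {"gripper":1,"x":0,"y":0,"z":0,"ax":0,"ay":0,"az":0},
])

```text
clock: 14.17
position: [467.2, -66.7, 61.9]
ee_rot: [0.027, 1.0, 0.0, 0.0]
contact_force: [-0.6, 0.3, -0.5]
gripper_width: -0.0
grasp_force: 0.0
```

```bash
python3 -c "
from h import *
bal();tip()"
```

```text
t 14.1667 pos [467.2 -66.7  61.9] bal -111.7 -69.9 F [-0.6  0.3 -0.5] w -0.023604535719591167 toolx [-0.999  0.053 -0.001]
tip 240 [(222, [-122.6, -77.4, 81.4]), (225, [-121.2, -77.4, 81.8]), (228, [-119.6, -77.4, 81.7]), (231, [-122.5, -77.0, 91.9]), (234, [-122.5, -76.9, 95.2]), (237, [-122.3, -76.8, 97.9]), (240, [-122.1, -76.7, 100.3]), (243, [-122.0, -76.6, 103.1])]
tip 265 [(222, [-122.4, -65.3, 80.9]), (225, [-121.0, -65.3, 81.3]), (228, [-119.4, -65.3, 81.3]), (231, [-122.6, -65.8, 92.1]), (234, [-122.0, -65.8, 94.1]), (237, [-122.7, -66.0, 98.7]), (240, [-122.8, -66.1, 101.7]), (243, [-122.2, -66.2, 103.4])]
```

Emit:
send_rows([
  {"gripper":1,"x":0,"y":0,"z":0.4,"ax":0,"ay":0,"az":0},
  {"gripper":1,"x":0,"y":0,"z":0.3,"ax":0,"ay":0,"az":0},
  {"gripper":1,"x":0,"y":0,"z":0.2,"ax":0,"ay":0,"az":0},
  {"gripper":1,"x":0,"y":0,"z":0.2,"ax":0,"ay":0,"az":0},
  {"gripper":1,"x":0,"y":0,"z":0,"ax":0,"ay":0,"az":0},
])

```text
clock: 14.63
position: [467.7, -66.7, 51.3]
ee_rot: [0.026, 1.0, -0.0, 0.001]
contact_force: [0.8, 1.6, 4.2]
gripper_width: -0.3
grasp_force: 2.3
```

Emit:
send_rows([
  {"gripper":1,"x":0,"y":0,"z":0.1,"ax":0,"ay":0,"az":0},
  {"gripper":1,"x":0,"y":0,"z":0.1,"ax":0,"ay":0,"az":0},
  {"gripper":1,"x":0,"y":0,"z":0,"ax":0,"ay":0,"az":0},
])

```text
clock: 14.88
position: [467.8, -66.7, 51.0]
ee_rot: [0.026, 1.0, -0.0, 0.001]
contact_force: [-4.5, 2.5, 19.0]
gripper_width: -0.1
grasp_force: 9.1
```

```bash
python3 - <<'E'
from h import *
bal()
p,d=snap('wrist','w6.png')
for v in range(196,246,3): print(v,p[v,252],B(toworld('wrist',252,v,d[v,252])))
h=cv2.cvtColor(p,cv2.COLOR_RGB2HSV);m=(cv2.inRange(h,(40,100,30),(85,255,255))>0)&(np.arange(384)[:,None]>150)
vv,uu=np.nonzero(m);print(len(vv),d[m].min(),np.median(d[m]));i=len(vv)//3;print(B(toworld('wrist',uu[i],vv[i],d[vv[i],uu[i]])))
cv2.imwrite('pics/w6c.png',cv2.resize(p[140:300,160:360,::-1],(800,640))[:600])
E
```

```text
t 14.8833 pos [467.8 -66.7  51. ] bal -111.1 -69.8 F [-4.5  2.5 19. ] w -0.06482032385425313 toolx [-0.999  0.052 -0.002]
196 [19 18 21] [-135.1  -71.6   69.7]
199 [24 23 25] [-134.1  -71.6   71.2]
202 [20 21 22] [-132.4  -71.6   70.6]
205 [18 21 20] [-131.1  -71.6   71.1]
208 [20 20 18] [-129.7  -71.6   71.2]
211 [19 47 26] [-127.8  -71.6   70.3]
214 [15 86 35] [-127.5  -71.6   73.4]
217 [ 26 115  52] [-125.9  -71.6   73.2]
220 [ 19 110  46] [-125.   -71.6   74.8]
223 [ 22 109  47] [-123.5  -71.6   74.8]
226 [ 20 109  45] [-121.9  -71.6   74.6]
229 [18 85 36] [-120.4  -71.6   74.5]
232 [16 16 13] [-122.   -71.6   81.6]
235 [19 19 19] [-122.   -71.6   84.8]
238 [18 18 20] [-121.9  -71.6   87.6]
241 [16 16 16] [-122.2  -71.6   91.2]
244 [19 17 17] [-122.2  -71.5   93.9]
1184 0.0 154.58652
[-123.9  -71.6   74.4]
```

View pics/w6c.png

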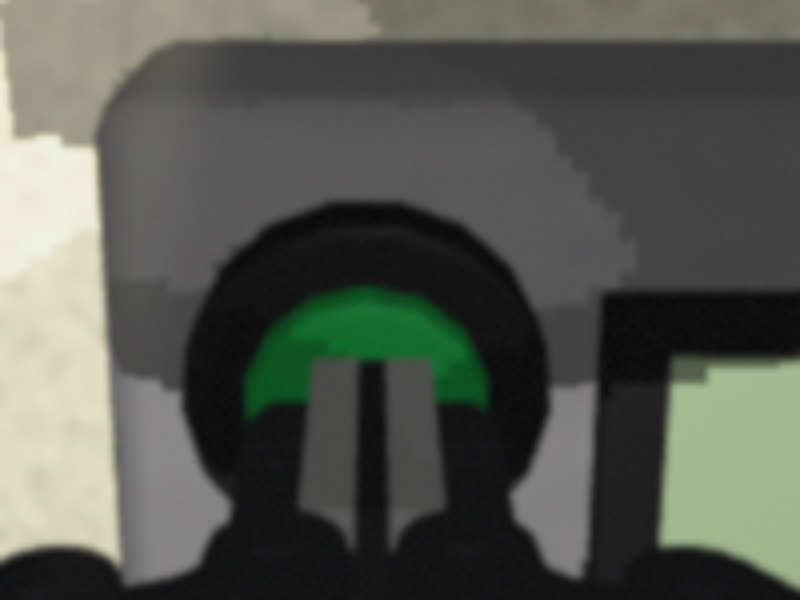

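The key face has gone from 81.5 to about 74.7 mm, so it is fully down. Releasing straight up.

Emit:
send_rows([
  {"gripper":1,"x":0,"y":0,"z":-0.5,"ax":0,"ay":0,"az":0},
  {"gripper":1,"x":0,"y":0,"z":-1,"ax":0,"ay":0,"az":0},
  {"gripper":1,"x":0,"y":0,"z":-3,"ax":0,"ay":0,"az":0},
  {"gripper":1,"x":0,"y":0,"z":-3,"ax":0,"ay":0,"az":0},
  {"gripper":1,"x":0,"y":0,"z":-3,"ax":0,"ay":0,"az":0},
])

```text
clock: 15.35
position: [465.6, -67.0, 154.1]
ee_rot: [0.027, 1.0, -0.0, -0.001]
contact_force: [0.9, 0.2, -0.0]
gripper_width: 0.1
grasp_force: 0.0
```

Emit:
send_rows([
  {"gripper":1,"x":0,"y":0,"z":-3,"ax":0,"ay":0,"az":0},
  {"gripper":1,"x":0,"y":0,"z":-3,"ax":0,"ay":0,"az":0},
  {"gripper":1,"x":0,"y":0,"z":-3,"ax":0,"ay":0,"az":0},
  {"gripper":1,"x":0,"y":0,"z":-2,"ax":0,"ay":0,"az":0},
  {"gripper":1,"x":0,"y":0,"z":0,"ax":0,"ay":0,"az":0},
])

```text
clock: 15.77
position: [468.8, -67.0, 268.1]
ee_rot: [0.027, 1.0, 0.0, 0.004]
contact_force: [-0.3, 0.4, -0.3]
gripper_width: -0.1
grasp_force: 0.0
```

```bash
python3 - <<'E'
from h import *
bal()
p,d=arm.get_image('wrist'); q,_=arm.get_image('scene')
h=cv2.cvtColor(p,cv2.COLOR_RGB2HSV)
n,l,st,c=cv2.connectedComponentsWithStats(cv2.inRange(h,(40,100,30),(85,255,255)))
i=1+np.argmax(st[1:,4]);u,v=c[i];print('green',st[i],B(toworld('wrist',u,v,float(np.median(d[l==i])))))
im=np.vstack([cv2.resize(p,(400,300)),cv2.resize(q[80:350,80:400],(400,300))])
cv2.imwrite('pics/f.png',im[:,:,::-1])
E
```

```text
t 15.7667 pos [468.8 -67.  268.1] bal -110.1 -70.0 F [-0.3  0.4 -0.3] w -0.10409890885239173 toolx [-0.999  0.053 -0.009]
green [239 140  27  29 628] [-118.4  -71.7   75.8]
```

View pics/f.png

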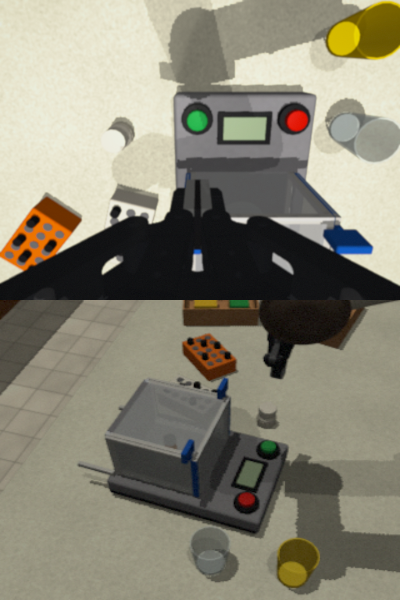

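Both doors look shut and nothing else has moved. I'll check the key's height against the red key, and the tabs, with the arm settled.

Emit:
send_rows([
  {"gripper":1,"x":0,"y":0,"z":0,"ax":0,"ay":0,"az":0},
  {"gripper":1,"x":0,"y":0,"z":0,"ax":0,"ay":0,"az":0},
  {"gripper":1,"x":0,"y":0,"z":0,"ax":0,"ay":0,"az":0},
])

```text
clock: 16.12
position: [465.9, -67.0, 262.2]
ee_rot: [0.027, 1.0, -0.0, -0.001]
contact_force: [-0.0, 0.8, -0.4]
gripper_width: -0.0
grasp_force: 0.0
```

```bash
python3 - <<'E'
from h import *
bal()
for cam in ('wrist','scene'):
    p,d=arm.get_image(cam); h=cv2.cvtColor(p,cv2.COLOR_RGB2HSV)
    m=arm.camera_model(cam);T=np.array(m['cam_to_world'])
    V,U=np.mgrid[:384,:512]; W=np.stack([(U-m['cx'])/m['fx']*d,(V-m['cy'])/m['fy']*d,d,0*d+1],-1)@T.T
    co,sn=np.cos(-.054),np.sin(-.054);X=W[...,0]-582.5;Y=W[...,1]+3;X,Y=co*X+sn*Y,-sn*X+co*Y
    for nm,lo,hi in [('green',(40,100,30),(85,255,255)),('red',(0,150,60),(8,255,255)),('blue',(95,120,40),(130,255,255))]:
        k=cv2.inRange(h,lo,hi)>0; k&=(abs(X)<160)&(abs(Y)<110)&(d>0)
        for s in (1,-1):
            kk=k&(Y*s>0)&((W[...,2]>218) if nm=='blue' else (W[...,2]>60))
            if kk.sum()>15: print(cam,nm,s,kk.sum(),np.median(X[kk]).round(1),np.median(Y[kk]).round(1),np.median(W[...,2][kk]).round(1))
E
```

```text
t 16.1167 pos [465.9 -67.  262.2] bal -112.9 -70.2 F [-0.   0.8 -0.4] w -0.02461952657330233 toolx [-0.999  0.054  0.003]
wrist green -1 642 -113.8 -72.3 80.8
wrist red 1 680 -113.9 66.4 80.8
wrist blue 1 579 -16.7 83.3 223.4
wrist blue -1 221 -17.5 -71.3 224.0
scene green -1 120 -114.9 -66.7 80.7
scene red 1 132 -114.4 71.3 81.2
scene blue 1 79 -16.0 86.0 223.9
scene blue -1 52 -15.7 -79.4 223.6
```

Keys are level and both tabs are at the shut position.

```bash
python3 -c "
from bench import arm
print(arm.job_done())"
```

```text
the job is handed in; nothing more can be done
None
```

Both doors are pushed fully shut and the tare key was then pressed and has come back up; the red key and everything else were left alone, and the job is handed in at about 16 s on the robot's clock.

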